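Close the chest's hasp and secure it with the slim pin

TASK

Secure the grey parts chest: swing its steel hasp forward and down until it lies flat against the chest's front with the staple standing out through its window, then drop the slim retaining pin down through the staple loop until its collar rests on the loop, and let go. Leave the thick stepped pin standing in the wooden stand.

Things in the scene. Friction and masses are not known exactly. Their poses are not given: they have to be found in the camera images.
- chest: Closed grey steel chest, fixed, 160 (its x) x 240 (its y) x 130 mm high. Origin under its centre on the table, z up; its front, with hasp and staple, faces its own -x.
- hasp (a joint): Hinge angle of the hasp, rad: 0 = hanging flat down the chest's front, over the staple; 1.57 = straight out to the front; 3.14 = upright; 3.6 = its stop, leaning back over the lid, where it rests at the start. It turns easily, damped: pushed forward below about 2.9 it falls shut by its own weight within about 2 s, and stays.
- hasp_hinge (a point): Point on the hasp's hinge line, mid-width, at the lid's front edge, 135 mm above the table and 5 mm above the lid; axes are the chest's, hinge line along y. When the hasp is upright the mid plane of its plate stands 10 mm behind this line (chest's +x). As it leans back it can be pushed forward from behind, anywhere 20 mm or more above the lid.
- hasp_tip (a point): Middle of the free end of the hasp, moving with it. The hasp is a steel plate 70 mm wide and 4 mm thick reaching 102 mm from the hinge: solid for 48 mm, then a window 50 mm wide and 42 mm long, then a 12 mm cross bar.
- staple_loop (a point): Middle of the staple's opening at the top of its bar, 68 mm above the table, 26 mm in front of the chest; axes are the chest's. The staple is a level U of 10 mm bar; the opening is 26 mm wide (y) and reaches 40 mm out from the chest. Keep a pin's axis 17 mm or more from the chest. The lid stands 62 mm above the loop: a gripper fits best with its fingers at the pin's two sides along y.
- slim_pin: The retaining pin: steel shank 12 mm in diameter, 55 mm long, chamfered foot; collar 34 mm in diameter, 6 mm thick; black knob 22 mm in diameter, 50 mm high; 111 mm in all, 0.1 to 0.16 kg. Origin at the foot, z up along the pin. It stands loose in either of the stand's holes, foot 8 mm above the table; the thin shank shows below the collar.
- slim_pin_collar (a point): Point on the slim pin's axis at the underside of its collar, 55 mm above the foot.
- stepped_pin: The other pin, to be left alone: same knob, collar and height, but with a thick barrel, 34 mm in diameter, for the 26 mm below the collar, so that it cannot go home in the loop. Origin at the middle of its foot. It stands in the stand's other hole.
- stand: Fixed wooden block 60 (x) x 150 (y) x 33 mm high with two holes 25 mm deep, 80 mm apart along its y, each holding a pin. Origin under its centre, z up.

How it is judged:
On the way:
1. the hasp lies flat on the chest's front, over the staple (value of joint hasp below 0.15 rad), for 0.2 s.
At the end, for the whole second after the job is handed in: The hasp is shut (within 0.15 rad); the slim pin stands at rest in the staple loop, within 0.2 rad of upright, collar down on the loop (collar point within 17 mm of the loop point, foot 45 mm or more below its top); the stepped pin is still in its hole (within 20 mm) (value of joint hasp below 0.15 rad and distance between slim_pin_collar and staple_loop below 0.017 m and z of slim_pin in the frame of staple_loop below -0.045 m and angle between slim_pin's own z axis and vertical below 0.2 rad and linear speed of slim_pin below 0.02 m/s and distance of stepped_pin from where it was at the start of the episode below 0.02 m); the robot touches nothing.
It fails at once if the stepped pin is taken out of its hole or tipped (distance of stepped_pin from where it was at the start of the episode above 0.02 m or angle between stepped_pin's own z axis and vertical above 0.35 rad).
It also fails if it takes over 64 s, if anything falls off the work surface, if the arm or the gripper's body presses on something with over 40 N, if the wrist force passes 120 N, or if a joint passes its speed limit or range.

ROBOT

A 6-joint arm with a two-finger parallel gripper is mounted at the origin on the work surface; the furniture and walls round the work are solid. World frame = base frame: x ahead of the robot, y to its left, z up, the work surface at z = 0. Lengths are in m, angles in rad, forces in N, time in s.
With the tool pointing down it reaches from about 0.35 to 0.875 m from the base axis. Payload 4.2 kg.
Tool frame: the origin (TCP) lies at the very end of the fingers, on their centre line; the grasp point (between the pads) lies 19 mm behind it; z points along the fingers, y is the direction in which the jaws open and shut (so a half turn about z gives the same grasp; the last joint's range is limited). The gripper opens to 87 mm and grips with 3 to 60 N. Pads are 19 mm wide; open, the fingers measure 117 mm over their backs; the gripper's body (75 mm by 190 mm) begins 51 mm behind the grasp point.
Start: joints at [-1.069, 0.385, 0.008, 0, -1.194, -0.259], TCP at [0.15, -0.607, 0.223] pointing down, gripper open.
Joint ranges: [-3.14, 3.14], [-1.21, 2.06], [-1.07, 1.41], [-3.16, 2.05], [-2.99, -0.16], [-3.1, 3.1]. Speed limits (rad/s): [2.79, 2.79, 3.14, 3.14, 3.14, 3.14].

INTERFACE

Orientations are given as a 3x3 rotation matrix whose columns are the frame's x, y, z axes.
In Python, from workcell import sensors, cams, robot, models gives the robot as it stands.
- The arm moves only by the shell command python3 -m inch 'ROWS'. ROWS is JSON, a list of rows, each a list of 7 numbers: the shift along the tool's x, y, z in cm, then the turn, a rotation vector about the tool's x, y, z in degrees, then the finger opening in cm, from 0 to 8.7. A call has 1 to 20 rows; each row is the pose to reach, as a shift and turn from the pose commanded when the call began, along the tool's axes at that moment; what a row does not reach only later rows make up. A row lasts 1/10 s, in which the tool goes at most 50 mm and 8.59 degrees, less where a joint would pass 70% of its speed; a pose out of reach is approached as far as the arm can. A call with a gripper value outside its range is refused whole. The fingers move at their own pace and stop on an object; the grip force is fixed at half the most. Time passes only in rows, so rows that repeat a pose let the fingers close. It gives the time, the measured TCP pose, the force and the opening at its end, in the units of the state.
- sensors.observe(): the state, without advancing time (a new reading comes with each control period).
- cams.get_image(name): name is "scene" or "top" or "wrist"; returns a dict with "frame" (420x560x3 uint8, red, green, blue), "camera_matrix" (3x3 intrinsics, pixels), "dist_coeffs" ([k1, k2, p1, p2, k3] as OpenCV has them; the pictures are not rectified), "origin" and "rotation" of the camera in the world. Camera axes: x right, y down, z forward; pixel columns grow to the right and rows downward; lengths in m; the calibration is good to about 2 mm. A picture is of the moment at which its call begins. There is no depth.
- robot.finish_job(): hands the job in, once; it reports no verdict.
Trained networks look in a picture, given as the dict that the camera call returned (one of the last four; its "shot" number tells which), for a name from the list of things; names that differ only in an ending like _2 or _b are one class to them, and where a whole thing is asked for, a point or a joint stands for the part that bears it (a point fixed in the world has none). Each returns a list of dicts, best first, with "confidence" (0 to 1); they miss things now and then, are a little off and sometimes report something else, mostly with a low value. They report only what shows in the picture. A call takes as long as a camera call.
- models.boxes_of(thing, picture): "point" ([row, column] in pixels, amid what is visible of it).
The state is a dict: "t": time; "qpos": joint angles; "dq": joint speeds; "tau": joint torques, N m; "position": TCP position; "orientation": TCP orientation; "force": force on the tool from outside, world axes, zero at the start; "torque": the same for the moment, N m; "opening": finger opening in m.
Only numpy, scipy, OpenCV 4.12 (cv2) and the standard library are available. Lean on these libraries where they do the work, as an engineer would, in place of code of your own. Each camera call takes 0.05 s, during which the arm holds its last target.

## Working session

There is one attempt and no reset: what is moved stays moved. The work goes in short steps, Python scripts to look and compute and a shell command to move; the robot and the scene stay as the last step left them, time stands still between calls to the robot, and variables do not carry over. Pictures are saved under pics/ and viewed, and the job is handed in when it is done.

```bash
ls; mkdir -p pics; python3 - <<'E'
from workcell import sensors, cams, robot, models
import cv2,numpy as np
s=sensors.observe()
print(s['t'],s['position'],np.round(s['orientation'],3),s['opening'],s['force'])
for n in ['scene','top','wrist']:
    p=cams.get_image(n); cv2.imwrite(f'pics/a_{n}.png',p['frame'][:,:,::-1])
    print(n,p['camera_matrix'],p['dist_coeffs'],p['origin'],np.round(p['rotation'],3).tolist())
    for th in ['chest','hasp','slim_pin','stepped_pin','stand']:
        print(th,[(np.round(d['point'],1).tolist(),round(d['confidence'],2)) for d in models.boxes_of(th,p)[:3]])
E
```

```text
pics
0.0 [ 0.15013145 -0.6060888   0.22145003] [[-0.971 -0.24  -0.001]
 [-0.24   0.971  0.002]
 [ 0.     0.002 -1.   ]] 0.08706620020041271 [-0.93323962  0.17922695 -0.13520206]
scene [[419.03845715   0.         280.51696145]
 [  0.         419.03845715 214.45642817]
 [  0.           0.           1.        ]] [-0.10561166  0.          0.          0.          0.        ] [0.25113969 0.60039637 0.72030111] [[-0.834, -0.416, 0.364], [-0.552, 0.626, -0.551], [0.002, -0.66, -0.751]]
chest [([140.1, 300.1], 0.84)]
hasp [([111.5, 327.0], 0.76), ([313.3, 255.4], 0.25)]
slim_pin [([313.9, 255.1], 0.89)]
stepped_pin [([282.8, 281.5], 0.89)]
stand [([323.0, 269.7], 0.7)]
top [[386.55740433   0.         281.62648159]
 [  0.         386.55740433 204.55271437]
 [  0.           0.           1.        ]] [-0.00268545  0.          0.          0.          0.        ] [0.45390342 0.14141559 0.94515003] [[-0.021, -0.988, 0.153], [-1.0, 0.021, -0.004], [0.001, -0.153, -0.988]]
chest [([170.1, 394.8], 0.94)]
hasp [([180.9, 410.7], 0.66)]
slim_pin [([257.5, 193.2], 0.78), ([180.9, 413.8], 0.67)]
stepped_pin [([258.3, 228.9], 0.6)]
stand [([257.4, 214.8], 0.91)]
wrist [[369.50457587   0.         282.27643794]
 [  0.         369.50457587 206.15216026]
 [  0.           0.           1.        ]] [-0.07077233  0.          0.          0.          0.        ] [ 0.08012052 -0.62232541  0.38289605] [[-0.24, 0.936, 0.258], [0.971, 0.231, 0.064], [-0.0, 0.266, -0.964]]
chest []
hasp []
slim_pin []
stepped_pin []
stand []
```

View pics/a_scene.png

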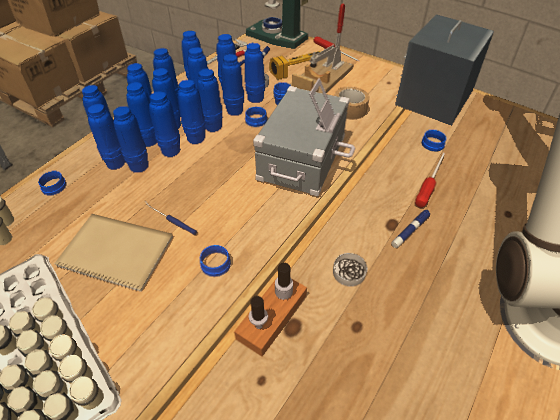

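View pics/a_top.png

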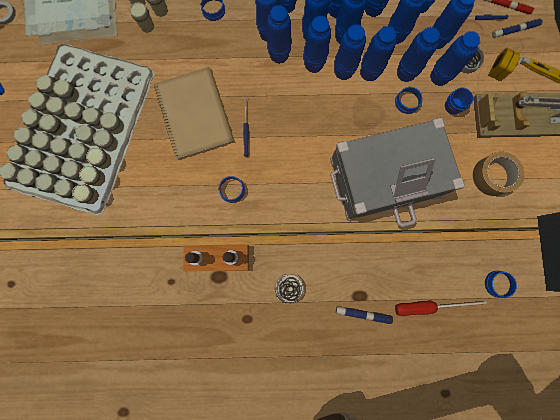

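The scene view shows the chest (300,140), the hasp leaning back (322,105), the staple (345,150), and the stand with two pins at (258,312) and (284,282). I'll zoom in for corner pixels.

```bash
python3 - <<'E'
import cv2
a=cv2.imread('pics/a_scene.png');t=cv2.imread('pics/a_top.png')
cv2.imwrite('pics/b1.png',cv2.resize(a[75:205,240:370],None,fx=4.5,fy=4.5,interpolation=cv2.INTER_CUBIC))
cv2.imwrite('pics/b2.png',cv2.resize(a[255:360,225:320],None,fx=5.5,fy=5.5,interpolation=cv2.INTER_CUBIC))
cv2.imwrite('pics/b3.png',cv2.resize(t[110:240,325:475],None,fx=4.5,fy=4.5,interpolation=cv2.INTER_CUBIC))
cv2.imwrite('pics/b4.png',cv2.resize(t[235:280,175:260],None,fx=8,fy=8,interpolation=cv2.INTER_CUBIC))
E
```

```text
(no output)
```

View pics/b1.png

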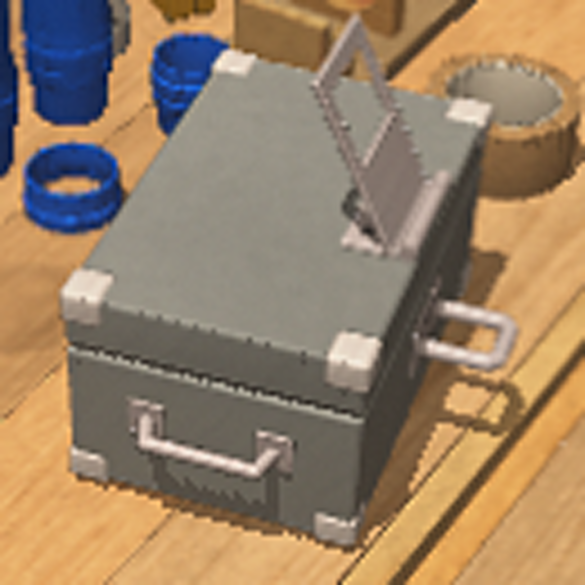

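View pics/b2.png

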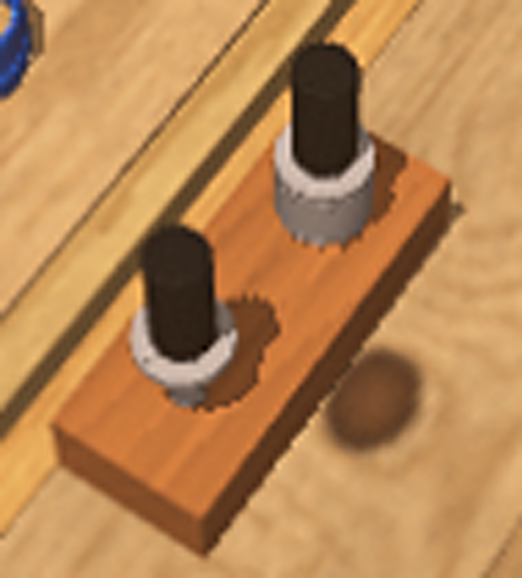

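View pics/b3.png

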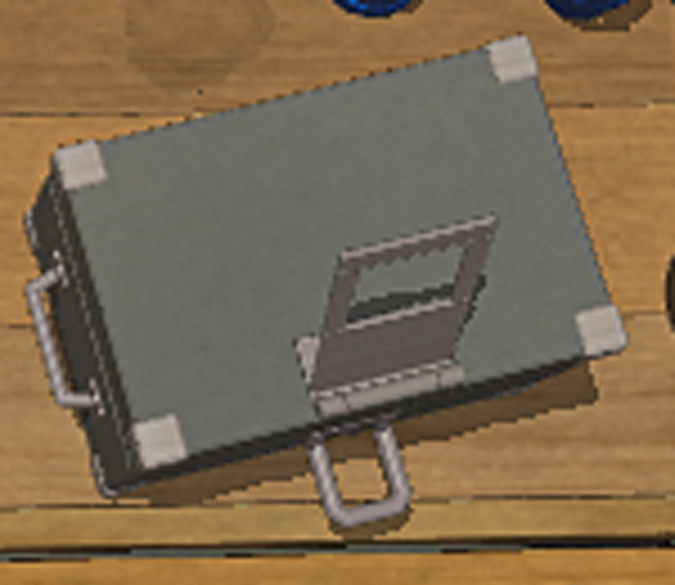

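View pics/b4.png

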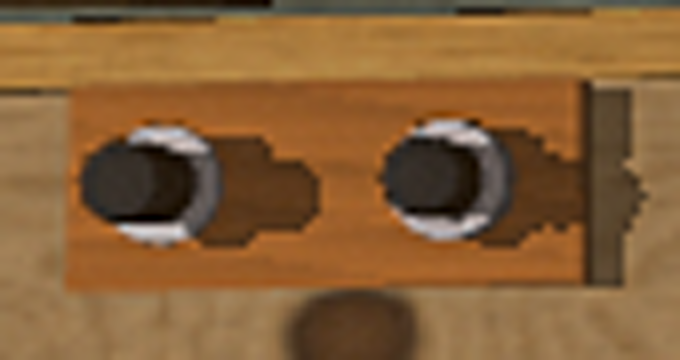

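```bash
cat > h.py <<'E'
import numpy as np, cv2
from scipy.optimize import least_squares
def proj(P,c):
    R=np.array(c['rotation']).T; t=-R@np.array(c['origin'])
    return cv2.projectPoints(np.array(P,float).reshape(-1,1,3),cv2.Rodrigues(R)[0],t,np.array(c['camera_matrix']),np.array(c['dist_coeffs']))[0][:,0]
def ray(uv,c,z):
    n=cv2.undistortPoints(np.array(uv,float).reshape(-1,1,2),np.array(c['camera_matrix']),np.array(c['dist_coeffs']))[:,0]
    d=np.c_[n,np.ones(len(n))]@np.array(c['rotation']).T
    o=np.array(c['origin']); return o+d*((z-o[2])/d[:,2])[:,None]
def T(p,P):
    c,s=np.cos(p[2]),np.sin(p[2]); P=np.array(P,float)
    return np.c_[p[0]+c*P[:,0]-s*P[:,1],p[1]+s*P[:,0]+c*P[:,1],P[:,2]]
E
cat > fit.py <<'E'
from h import *
from workcell import cams
cs=cams.get_image('scene');ct=cams.get_image('top')
C=lambda pts,f,x0,y0:np.array([((x+.5)/f-.5+x0,(y+.5)/f-.5+y0) for x,y in pts])
lid=[(.08,.12,.13),(.08,-.12,.13),(-.08,-.12,.13),(-.08,.12,.13)]
top=C([(55,155),(525,37),(617,327),(143,467)],4.5,325,110)
sc=C([(65,298),(222,53),(490,105),(362,362)],4.5,240,75)
f=lambda p:np.r_[(proj(T(p,lid),ct)-top).ravel(),(proj(T(p,lid),cs)-sc).ravel()]
r=least_squares(f,[.55,-.15,.3],loss='soft_l1');print('chest',r.x,np.round(r.fun,1))
p=r.x
print('staple loop',T(p,[(-.106,0,.068)]),'hinge',T(p,[(-.08,0,.135)]))
Pt=proj(T(p,[(-.106,0,.068),(-.12,.0,.068),(-.08,0,.135)]),ct); Ps=proj(T(p,[(-.106,0,.068),(-.12,.0,.068),(-.08,0,.135)]),cs)
print('crop top',(Pt-[325,110])*4.5,'crop scene',(Ps-[240,75])*4.5)
# hasp tip at 3.6
for th in [3.6]:
    pass
# pins: knob top centre z=.119, both views
kt=C([(115,185),(417,175)],8,175,235); ks=C([(180,242),(326,60)],5.5,225,255)
for i in range(2):
    g=lambda q:np.r_[(proj([[q[0],q[1],.119]],ct)-kt[i]).ravel(),(proj([[q[0],q[1],.119]],cs)-ks[i]).ravel()]
    q=least_squares(g,[.35,.2]);print('pin',i,q.x,np.round(q.fun,1),ray([kt[i]],ct,.119),ray([ks[i]],cs,.119))
E
python3 fit.py
```

```text
chest [ 0.66210075 -0.11950686  0.22859638] [-0.6 -0.6 -0.6 -0.1  1.9  4.2  0.   0.4 -1.6 -1.5 -0.4 -1.1 -0.2 -0.3
  1.1  0.7]
staple loop [[ 0.55885829 -0.14352759  0.068     ]] hinge [[ 0.58418191 -0.13763571  0.135     ]]
crop top [[358.86164544 474.07208518]
 [366.98382251 500.61635562]
 [387.44009899 403.35735831]] crop scene [[466.65173333 326.02322271]
 [491.85280101 332.01625884]
 [432.16406259 213.93767204]]
pin 0 [0.47248865 0.33407903] [ 1.1 -0.2 -0.4  0.9] [[0.47220698 0.33641945 0.119     ]] [[0.47294945 0.3324171  0.119     ]]
pin 1 [0.47272686 0.25512241] [ 0.7  0.2 -0.4  0.4] [[0.47314331 0.2565048  0.119     ]] [[0.47261864 0.25396812 0.119     ]]
```

```bash
sed -i 's/(617,327)/(625,345)/' fit.py; python3 fit.py; python3 - <<'E'
from h import *
from workcell import cams
cs=cams.get_image('scene');ct=cams.get_image('top')
print('box bottom scene',ray([(397,105),(452,120)],cs,0).round(3))
print('top left edge (z .2)',ray([(540,213),(547,291)],ct,.2).round(3),ray([(540,213),(547,291)],ct,.0).round(3))
for z in(.15,.2,.25,.3): print(z,ray([(413,17),(466,53),(493,38)],cs,z).round(3).tolist())
E
```

```text
chest [ 0.66178517 -0.11985726  0.2272402 ] [-0.4 -0.5 -0.4  0.1  0.2  0.4  0.1  0.5 -1.4 -1.6 -0.1 -1.1 -0.  -0.3
  1.2  0.7]
staple loop [[ 0.55851023 -0.14373795  0.068     ]] hinge [[ 0.58384182 -0.13788042  0.135     ]]
crop top [[359.32245594 474.74274498]
 [367.41037833 501.29932817]
 [388.00901254 404.05628767]] crop scene [[467.40456206 326.04807757]
 [492.59878831 332.0627447 ]
 [432.96832429 213.92499451]]
pin 0 [0.47248865 0.33407903] [ 1.1 -0.2 -0.4  0.9] [[0.47220698 0.33641945 0.119     ]] [[0.47294945 0.3324171  0.119     ]]
pin 1 [0.47272686 0.25512241] [ 0.7  0.2 -0.4  0.4] [[0.47314331 0.2565048  0.119     ]] [[0.47261864 0.25396812 0.119     ]]
box bottom scene [[ 0.55  -0.493  0.   ]
 [ 0.384 -0.517  0.   ]]
top left edge (z .2) [[ 0.542 -0.365  0.2  ]
 [ 0.394 -0.36   0.2  ]] [[ 0.566 -0.501  0.   ]
 [ 0.377 -0.494  0.   ]]
0.15 [[0.642, -0.784, 0.15], [0.423, -0.64, 0.15], [0.379, -0.801, 0.15]]
0.2 [[0.608, -0.663, 0.2], [0.408, -0.532, 0.2], [0.368, -0.678, 0.2]]
0.25 [[0.574, -0.541, 0.25], [0.393, -0.423, 0.25], [0.357, -0.555, 0.25]]
0.3 [[0.54, -0.42, 0.3], [0.378, -0.314, 0.3], [0.346, -0.432, 0.3]]
```

```bash
python3 - <<'E'
import cv2
a=cv2.imread('pics/a_scene.png')
cv2.imwrite('pics/c1.png',cv2.resize(a[0:130,380:520],None,fx=4.5,fy=4.5,interpolation=cv2.INTER_CUBIC))
E
```

```text
(no output)
```

View pics/c1.png

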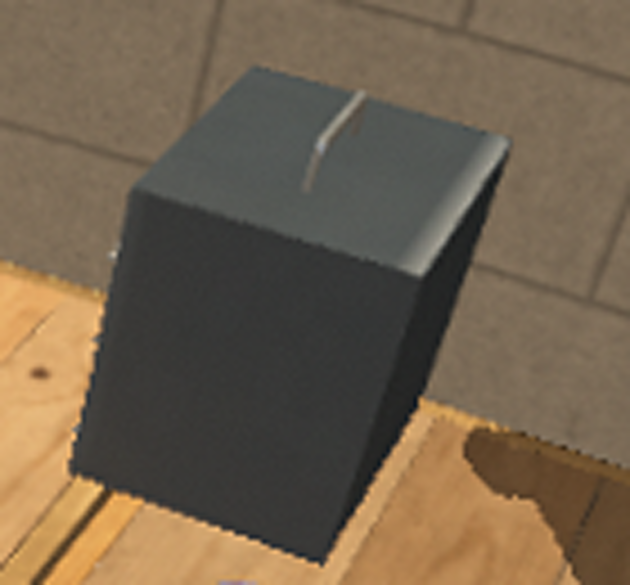

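View pics/a_wrist.png

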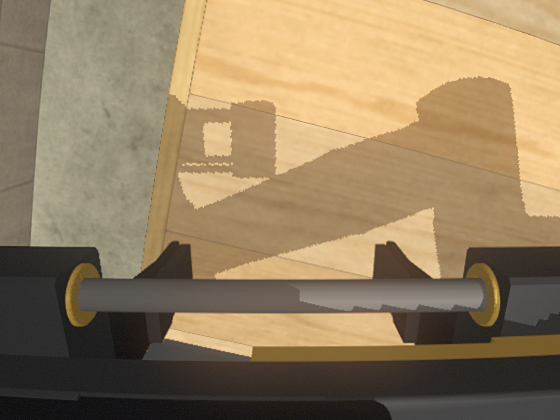

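```bash
cat >> h.py <<'E'
from scipy.spatial.transform import Rotation as Ro
CH=(0.66178,-0.11986,0.2272)
def down(yaw): # tool y along world (-sin yaw, cos yaw), z down
    c,s=np.cos(yaw),np.sin(yaw); return np.array([[-c,-s,0],[-s,c,0],[0,0,-1.]])
def delta(tgt,yaw):
    from workcell import sensors
    s=sensors.observe();R=np.array(s['orientation']);p=np.array(s['position'])
    d=R.T@(np.array(tgt)-p)*100; w=Ro.from_matrix(R.T@down(yaw)).as_rotvec(degrees=True)
    print('t',s['t'],'p',p.round(4),'shift cm',d.round(2),'turn',w.round(2),'F',np.round(s['force'],1),'op',round(s['opening'],4))
E
python3 - <<'E'
from h import *
for z in (.34,.172): delta(T(CH,[(.035,0,z)])[0],CH[2])
E
```

```text
t 1.2 p [ 0.1503 -0.6066  0.2225] shift cm [-64.85  34.9  -11.74] turn [-0.    0.    0.89] F [-0.1  0.3  0.4] op 0.0869
t 1.2 p [ 0.1503 -0.6066  0.2225] shift cm [-64.85  34.9    5.06] turn [-0.    0.    0.89] F [-0.1  0.3  0.4] op 0.0869
```

```bash
python3 -m inch '[[0,0,-5,0,0,0,5],[0,0,-10,0,0,0,0],[-4,2,-13,0,0,0,0],[-64.8,34.9,-13,0,0,0.9,0],[-64.8,34.9,-13,0,0,0.9,0],[-64.8,34.9,-13,0,0,0.9,0],[-64.8,34.9,-13,0,0,0.9,0],[-64.8,34.9,-13,0,0,0.9,0],[-64.8,34.9,-13,0,0,0.9,0],[-64.8,34.9,-13,0,0,0.9,0],[-64.8,34.9,-13,0,0,0.9,0],[-64.8,34.9,-13,0,0,0.9,0],[-64.8,34.9,-13,0,0,0.9,0],[-64.8,34.9,-13,0,0,0.9,0],[-64.8,34.9,-13,0,0,0.9,0],[-64.8,34.9,-13,0,0,0.9,0],[-64.8,34.9,-13,0,0,0.9,0],[-64.8,34.9,-13,0,0,0.9,0],[-64.8,34.9,-13,0,0,0.9,0]]'
python3 - <<'E'
from h import *
from workcell import cams
for z in (.34,.172): delta(T(CH,[(.035,0,z)])[0],CH[2])
for n in ('scene','wrist'):
    p=cams.get_image(n); cv2.imwrite(f'pics/d_{n}.png',p['frame'][:,:,::-1])
E
```

```text
t: 3.1
position: [0.6959, -0.1111, 0.3511]
orientation: [[-0.974, -0.227, -0.002], [-0.227, 0.974, -0.0], [0.002, 0.0, -1.0]]
force: [-0.0, -0.6, -0.7]
opening: 0.0008
t 3.1 p [ 0.6959 -0.1111  0.3511] shift cm [ 0.02 -0.08  1.11] turn [ 0.01 -0.13  0.09] F [-0.  -0.6 -0.7] op 0.0008
t 3.1 p [ 0.6959 -0.1111  0.3511] shift cm [-0.02 -0.09 17.91] turn [ 0.01 -0.13  0.09] F [-0.  -0.6 -0.7] op 0.0008
```

View pics/d_scene.png

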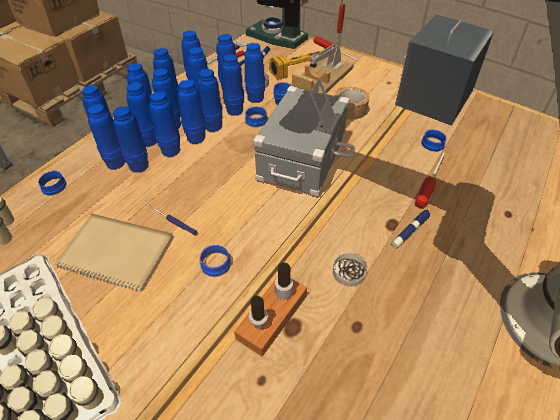

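View pics/d_wrist.png

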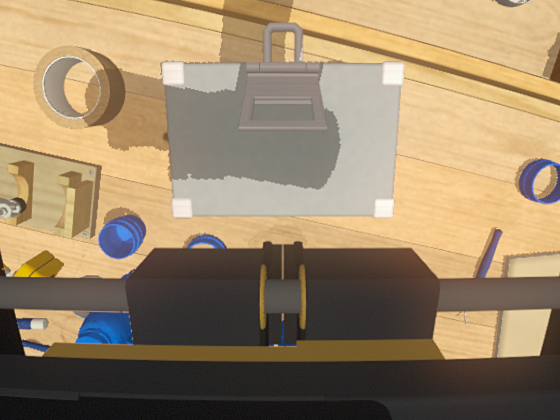

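The wrist view shows the hasp (283,100) straight ahead of the closed fingers (283,250), aligned with the staple (283,40). I'll descend behind the hasp, then push it forward.

```bash
python3 -m inch '[[0,-0.1,5,0,0,0,0],[0,-0.1,10,0,0,0,0],[0,-0.1,14,0,0,0,0],[0,-0.1,17,0,0,0,0],[0,-0.1,17.5,0,0,0,0],[1.5,-0.1,17.6,0,0,0,0],[3,-0.1,17.6,0,0,0,0],[4.5,-0.1,17.6,0,0,0,0],[6,-0.1,17.6,0,0,0,0],[7.5,-0.1,17.6,0,0,0,0],[8.5,-0.1,17.6,0,0,0,0],[9.5,-0.1,17.6,0,0,0,0],[10.2,-0.1,17.6,0,0,0,0],[10.6,-0.1,17.6,0,0,0,0],[10.6,-0.1,17.6,0,0,0,0]]'
python3 - <<'E'
from h import *
from workcell import cams
delta(T(CH,[(-.07,0,.175)])[0],CH[2])
for n in ('scene',):
    p=cams.get_image(n); cv2.imwrite(f'pics/e_{n}.png',cv2.resize(p['frame'][60:220,220:420,::-1],None,fx=3,fy=3))
E
```

```text
t: 4.7
position: [0.5918, -0.1371, 0.1765]
orientation: [[-0.974, -0.225, -0.001], [-0.225, 0.974, 0.0], [0.001, 0.0, -1.0]]
force: [0.4, 0.6, 0.9]
opening: 0.0005
t 4.7 p [ 0.5918 -0.1371  0.1765] shift cm [-0.21  0.1   0.15] turn [ 0.01 -0.04 -0.02] F [0.4 0.6 0.9] op 0.0005
```

View pics/e_scene.png

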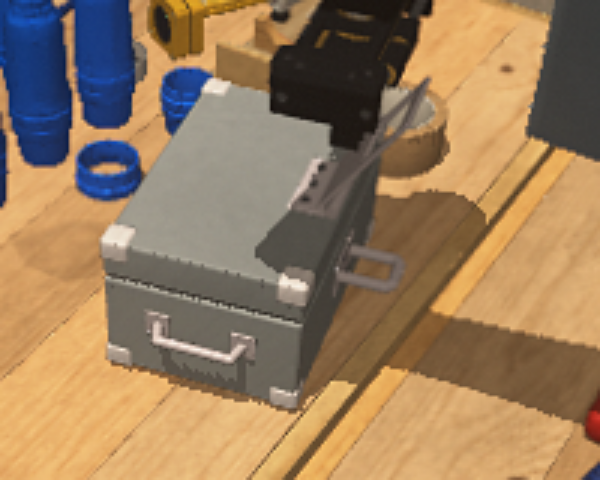

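The hasp (390,130 in the crop) has tipped forward past the fingers and is falling. I'll lift off and head for the slim pin.

```bash
python3 - <<'E'
from h import *
delta((.4725,.334,.20),CH[2])
E
python3 -m inch '[[-1,0,-2,0,0,0,0],[-1,0,-6,0,0,0,0],[-1,0,-8,0,0,0,0],[-1,0,-8,0,0,0,0]]'
python3 - <<'E'
from h import *
from workcell import cams
delta((.4725,.334,.20),CH[2])
E
```

```text
t 4.75 p [ 0.5922 -0.137   0.1764] shift cm [ 1.06 48.58 -2.36] turn [ 0.   -0.03 -0.01] F [ 0.4  0.3 -0.5] op 0.0005
t: 5.15
position: [0.6043, -0.1348, 0.2603]
orientation: [[-0.974, -0.226, 0.007], [-0.226, 0.974, -0.001], [-0.007, -0.003, -1.0]]
force: [0.2, -0.1, 0.4]
opening: 0.0001
t 5.15 p [ 0.6043 -0.1348  0.2603] shift cm [ 2.29 48.66  5.89] turn [-0.15  0.39  0.04] F [ 0.2 -0.1  0.4] op 0.0001
```

```bash
python3 -m inch '[[2,48.7,0,0,0,0,5],[2,48.7,0,0,0,0,5],[2,48.7,0,0,0,0,5],[2,48.7,0,0,0,0,5],[2,48.7,0,0,0,0,5],[2,48.7,0,0,0,0,5],[2,48.7,0,0,0,0,5],[2,48.7,0,0,0,0,5],[2,48.7,0,0,0,0,5],[2,48.7,0,0,0,0,5],[2,48.7,3,0,0,0,5],[2,48.7,6,0,0,0,5],[2,48.7,6,0,0,0,5],[2,48.7,6,0,0,0,5]]'
python3 - <<'E'
from h import *
from workcell import cams
delta((.4725,.334,.20),CH[2])
for n in ('scene','wrist','top'):
    p=cams.get_image(n); cv2.imwrite(f'pics/f_{n}.png',p['frame'][:,:,::-1])
    if n=='wrist':
        print(p['origin'],p['rotation'],proj([(.4725,.334,.119),(.4725,.334,.069),(.4727,.255,.119)],p))
E
```

```text
t: 6.55
position: [0.4731, 0.3352, 0.1961]
orientation: [[-0.974, -0.226, -0.001], [-0.226, 0.974, -0.002], [0.001, -0.002, -1.0]]
force: [0.9, -0.7, 1.6]
opening: 0.05
t 6.55 p [0.4731 0.3352 0.1961] shift cm [ 0.08 -0.1  -0.39] turn [-0.1  -0.07  0.02] F [ 0.9 -0.7  1.6] op 0.05
[0.40305461 0.3209912  0.35765101] [[-2.24764500e-01  9.38915703e-01  2.60611245e-01]
 [ 9.74413094e-01  2.16633151e-01  5.99099416e-02]
 [-2.06650321e-04  2.67408638e-01 -9.63583197e-01]] [[277.99464589 212.39482871]
 [278.70220839 194.74968481]
 [162.28568656 187.04835815]]
```

View pics/f_scene.png

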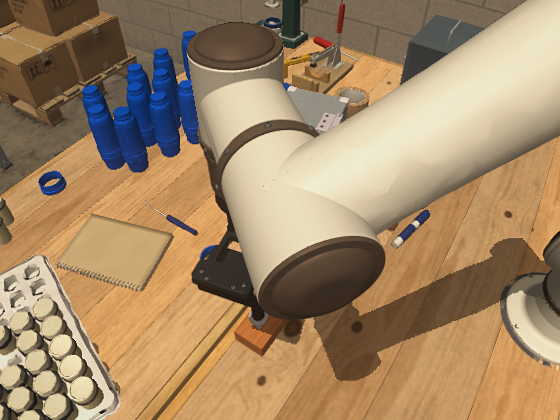

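View pics/f_wrist.png

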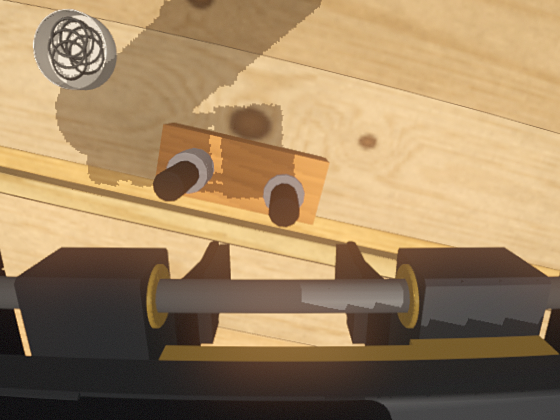

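```bash
python3 - <<'E'
from h import *
delta((.4733,.3365,.077),CH[2])
E
python3 -m inch '[[0,0.1,4,0,0,0,5],[0,0.1,8,0,0,0,5],[0,0.1,10.5,0,0,0,5],[0,0.1,12,0,0,0,5],[0,0.1,12,0,0,0,5]]'
python3 - <<'E'
from h import *
from workcell import cams
delta((.4733,.3365,.077),CH[2])
for n in ('wrist',):
    p=cams.get_image(n); cv2.imwrite(f'pics/g_{n}.png',p['frame'][:,:,::-1])
E
```

```text
t 6.7 p [0.4739 0.3358 0.1983] shift cm [ 0.07  0.06 12.13] turn [ 0.09  0.16 -0.02] F [-0.2  0.3 -0.6] op 0.05
t: 7.2
position: [0.4723, 0.3355, 0.0754]
orientation: [[-0.974, -0.224, -0.002], [-0.224, 0.974, -0.002], [0.002, -0.002, -1.0]]
force: [-0.5, 0.1, 0.5]
opening: 0.05
t 7.2 p [0.4723 0.3355 0.0754] shift cm [-0.12  0.08 -0.16] turn [-0.09 -0.14 -0.05] F [-0.5  0.1  0.5] op 0.05
```

View pics/g_wrist.png

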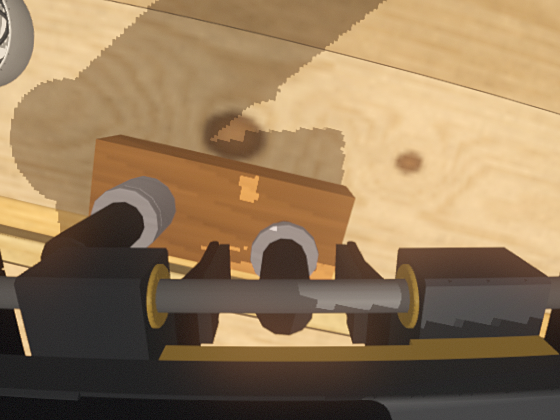

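The slim knob (284,270) is centred between the fingers (215 and 352), and its collar is below the fingertips. I'll grip it and lift a little.

```bash
python3 -m inch '[[0,0,0,0,0,0,2.5],[0,0,0,0,0,0,1.5],[0,0,0,0,0,0,1],[0,0,0,0,0,0,1],[0,0,0,0,0,0,1],[0,0,0,0,0,0,1],[0,0,-2,0,0,0,1],[0,0,-5,0,0,0,1],[0,0,-10,0,0,0,1],[0,0,-15,0,0,0,1],[0,0,-15,0,0,0,1]]'
python3 - <<'E'
from h import *
from workcell import cams
delta(T(CH,[(-.107,0,.24)])[0],CH[2])
for n in ('wrist','top'):
    p=cams.get_image(n); cv2.imwrite(f'pics/i_{n}.png',p['frame'][:,:,::-1])
E
```

```text
t: 8.35
position: [0.4759, 0.3389, 0.2347]
orientation: [[-0.974, -0.226, 0.012], [-0.226, 0.974, 0.011], [-0.014, 0.008, -1.0]]
force: [0.9, 0.5, -0.8]
opening: 0.0213
t 8.35 p [0.4759 0.3389 0.2347] shift cm [  2.97 -48.88  -0.94] turn [0.43 0.8  0.06] F [ 0.9  0.5 -0.8] op 0.0213
```

View pics/i_wrist.png

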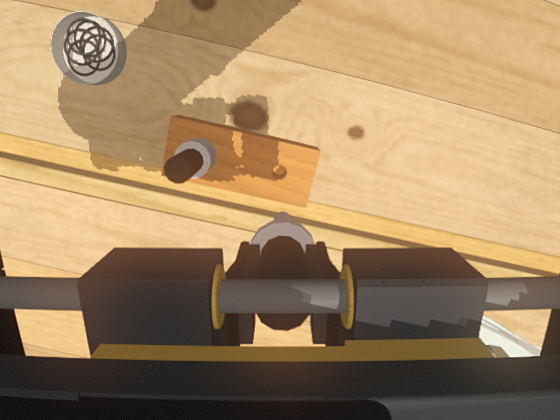

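View pics/i_top.png

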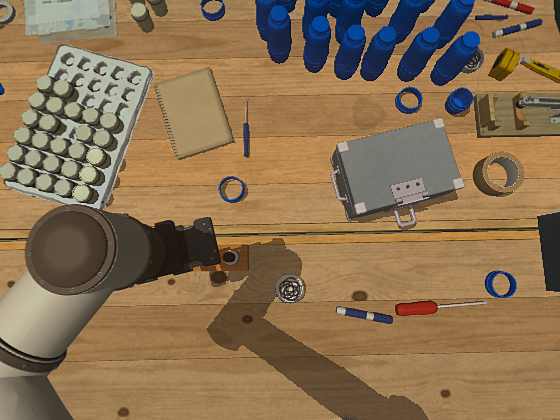

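Pin held (opening 21 mm). In the wrist view its hole (279,171) is empty and the stepped pin (188,160) still stands. In the top view the hasp no longer lies over the lid (only its hinge leaf shows at 407,188). Next I'll carry the pin over the staple.

```bash
python3 -m inch '[[0.3,-4,-1,0,0,0,1],[0.6,-8,-1,0,0,0,1],[0.9,-12,-1,0,0,0,1],[1.2,-16,-1,0,0,0,1],[1.5,-20,-1,0,0,0,1],[1.8,-24,-1,0,0,0,1],[2,-28,-1,0,0,0,1],[2.2,-32,-1,0,0,0,1],[2.4,-36,-1,0,0,0,1],[2.6,-40,-1,0,0,0,1],[2.8,-44,-1,0,0,0,1],[2.8,-47,-1,0,0,0,1],[2.8,-48.6,-1,0,0,0,1],[2.8,-48.6,-1,0,0,0,1],[2.8,-48.6,-1,0,0,0,1]]'
python3 - <<'E'
from h import *
from workcell import cams
delta(T(CH,[(-.107,0,.24)])[0],CH[2])
for n in ('scene','wrist','top'):
    p=cams.get_image(n); cv2.imwrite(f'pics/j_{n}.png',p['frame'][:,:,::-1])
    if n=='wrist': 
        print(proj(T(CH,[(-.106,0,.068),(-.12,0,.068)]),p))
        cv2.imwrite('pics/j_wz.png',cv2.resize(p['frame'][100:300,180:380,::-1],None,fx=3,fy=3))
E
```

```text
t: 9.95
position: [0.5541, -0.1432, 0.235]
orientation: [[-0.974, -0.225, -0.003], [-0.225, 0.974, 0.001], [0.003, 0.001, -1.0]]
force: [0.6, -0.8, -1.0]
opening: 0.0211
t 9.95 p [ 0.5541 -0.1432  0.235 ] shift cm [-0.32 -0.15 -0.51] turn [ 0.08 -0.16 -0.04] F [ 0.6 -0.8 -1. ] op 0.0211
[[278.23774995 190.93347512]
 [278.19102606 175.77358516]]
```

View pics/j_scene.png

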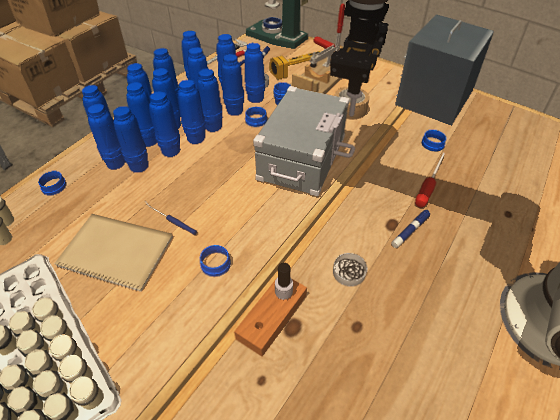

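View pics/j_wrist.png

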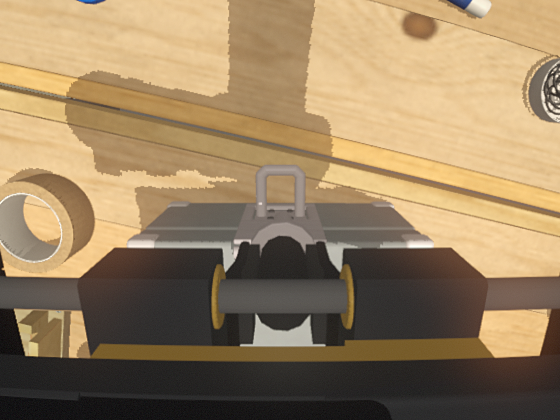

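View pics/j_top.png

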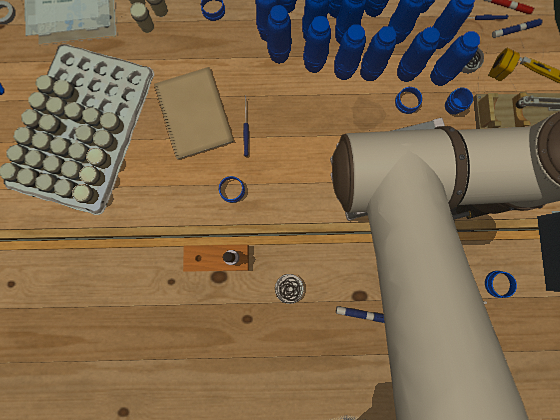

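View pics/j_wz.png

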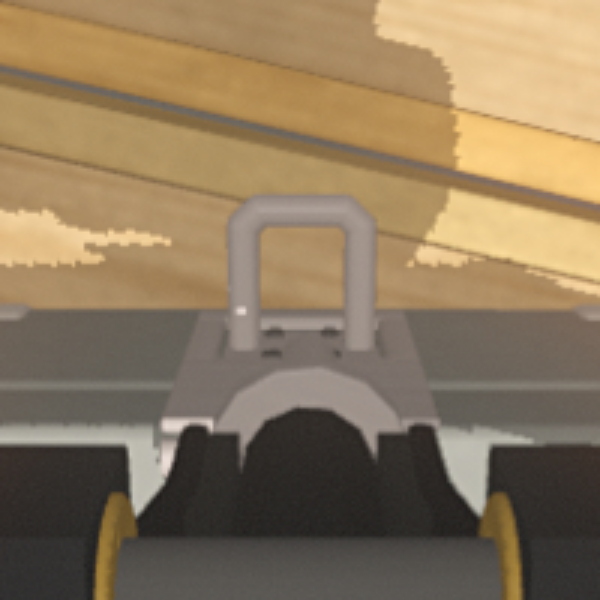

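```bash
python3 - <<'E'
from h import *
from workcell import cams,sensors
p=cams.get_image('wrist'); s=sensors.observe(); P=np.array(s['position']);R=np.array(s['orientation'])
print(P)
for d in (-.048,0,.0675,.155): print(d,(P+R[:,2]*d).round(4),proj([P+R[:,2]*d],p))
cs=cams.get_image('scene'); cv2.imwrite('pics/k.png',cv2.resize(cs['frame'][60:180,260:420,::-1],None,fx=4.5,fy=4.5,interpolation=cv2.INTER_CUBIC))
print((proj([P+R[:,2]*d for d in (-.05,0,.0675)],cs)-[260,60])*4.5)
E
```

```text
[ 0.55471266 -0.14239966  0.23647821]
-0.048 [ 0.5547 -0.1424  0.2845] [[277.67146739 320.32408598]]
0 [ 0.5547 -0.1424  0.2365] [[278.87881837 263.18970058]]
0.0675 [ 0.5547 -0.1424  0.169 ] [[279.79818539 219.92253056]]
0.155 [ 0.5547 -0.1424  0.0815] [[280.44232497 189.72678309]]
[[435.31270828  27.84121039]
 [421.91937332 123.1717222 ]
 [405.12564383 241.16689021]]
```

View pics/k.png

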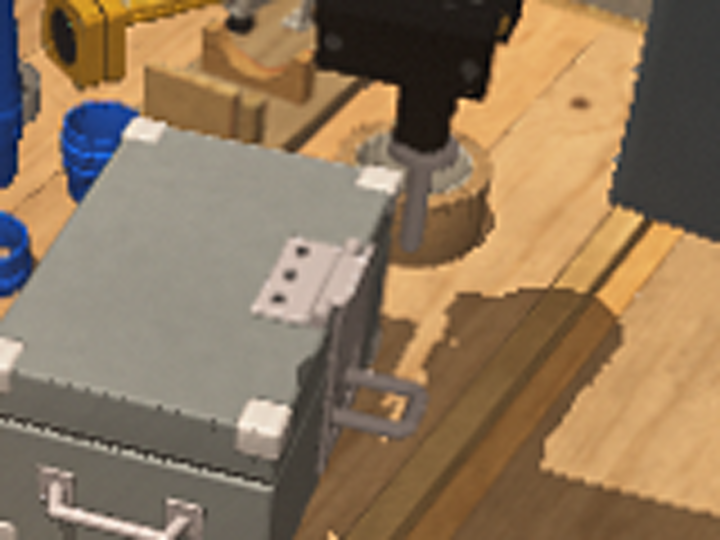

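The scene crop shows the hasp plate hanging shut behind the protruding staple (385,400), with the pin upright and its foot at (411,246). In the wrist view the staple (280.5) and pin (284) agree with the prediction once a constant 2 mm camera bias is taken off. I'll align and descend to just above the loop.

```bash
python3 -m inch '[[-0.25,-0.2,2,0,0,0,1],[-0.25,-0.2,5,0,0,0,1],[-0.25,-0.2,7.5,0,0,0,1],[-0.25,-0.2,8,0,0,0,1],[-0.25,-0.2,8,0,0,0,1],[-0.25,-0.2,8,0,0,0,1]]'
python3 - <<'E'
from h import *
from workcell import cams,sensors
delta(T(CH,[(-.107,0,.083)])[0],CH[2])
s=sensors.observe(); P=np.array(s['position']);R=np.array(s['orientation'])
w=cams.get_image('wrist'); cv2.imwrite('pics/l_w.png',cv2.resize(w['frame'][100:300,180:380,::-1],None,fx=3,fy=3))
cs=cams.get_image('scene'); cv2.imwrite('pics/l_s.png',cv2.resize(cs['frame'][60:180,260:420,::-1],None,fx=4.5,fy=4.5,interpolation=cv2.INTER_CUBIC))
print((proj([P+R[:,2]*d for d in (0,.0675)],cs)-[260,60])*4.5)
E
```

```text
t: 10.8
position: [0.5589, -0.1448, 0.1582]
orientation: [[-0.974, -0.226, 0.003], [-0.226, 0.974, -0.001], [-0.003, -0.001, -1.0]]
force: [-0.4, -0.1, -0.8]
opening: 0.0214
t 10.8 p [ 0.5589 -0.1448  0.1582] shift cm [0.13 0.12 7.52] turn [-0.07  0.15  0.05] F [-0.4 -0.1 -0.8] op 0.0214
[[397.34339451 253.87571745]
 [382.13935431 358.9252575 ]]
```

View pics/l_w.png

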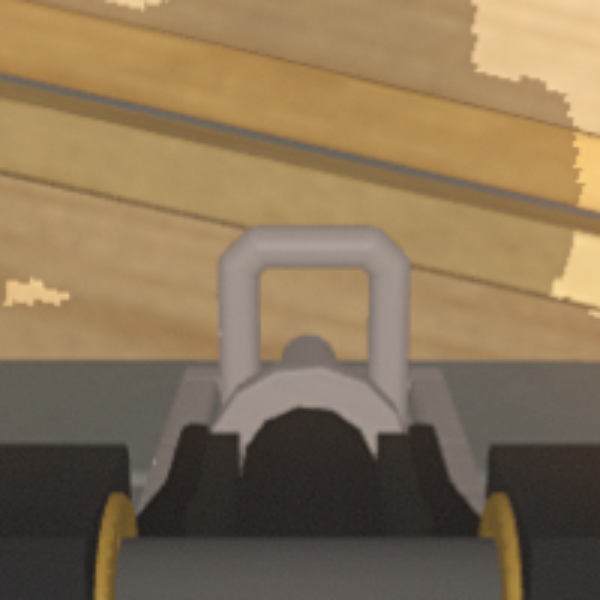

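View pics/l_s.png

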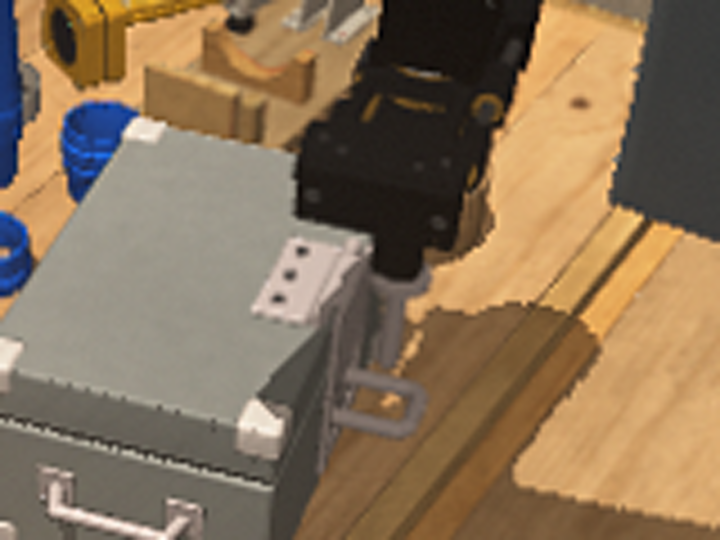

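Pin foot (307,350 in the crop) and staple centre (314) differ by about 1.2 mm, so I shift 0.12 cm and lower into the loop.

```bash
python3 -m inch '[[0.12,0.12,1,0,0,0,1],[0.12,0.12,2,0,0,0,1],[0.12,0.12,3,0,0,0,1],[0.12,0.12,4,0,0,0,1],[0.12,0.12,5,0,0,0,1],[0.12,0.12,6,0,0,0,1],[0.12,0.12,6.7,0,0,0,1],[0.12,0.12,7,0,0,0,1],[0.12,0.12,7,0,0,0,1],[0.12,0.12,7,0,0,0,1]]'
python3 - <<'E'
from h import *
from workcell import cams,sensors
delta(T(CH,[(-.107,0,.083)])[0],CH[2])
w=cams.get_image('wrist'); cv2.imwrite('pics/m_w.png',cv2.resize(w['frame'][100:300,180:380,::-1],None,fx=3,fy=3))
cs=cams.get_image('scene'); cv2.imwrite('pics/m_s.png',cv2.resize(cs['frame'][60:180,260:420,::-1],None,fx=4.5,fy=4.5,interpolation=cv2.INTER_CUBIC))
E
```

```text
t: 11.9
position: [0.5567, -0.1441, 0.0869]
orientation: [[-0.974, -0.225, 0.001], [-0.225, 0.974, -0.0], [-0.001, -0.0, -1.0]]
force: [0.1, -0.2, -1.0]
opening: 0.0212
t 11.9 p [ 0.5567 -0.1441  0.0869] shift cm [-0.09 -0.01  0.39] turn [-0.02  0.04  0.  ] F [ 0.1 -0.2 -1. ] op 0.0212
```

View pics/m_w.png

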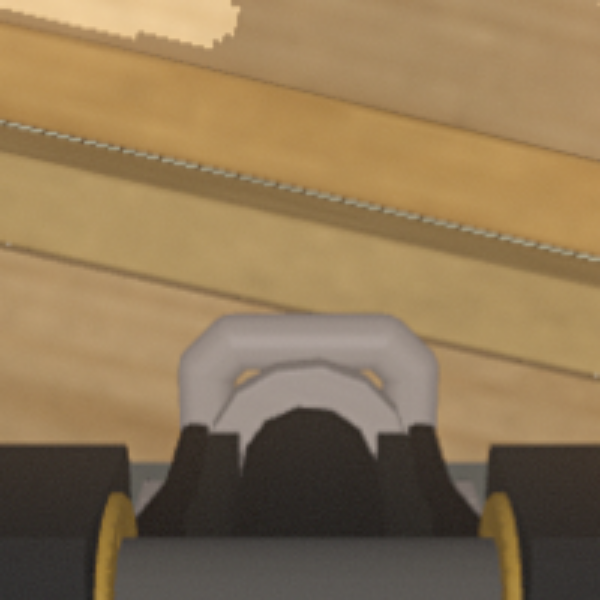

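View pics/m_s.png

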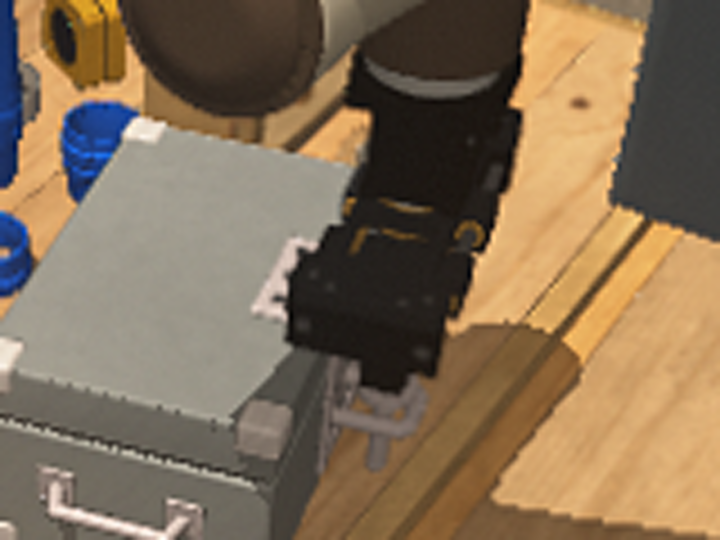

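The shank is through the loop (foot at 378,460 below the staple), with no contact force. I'll lower the last few mm.

```bash
python3 -m inch '[[-0.05,0,0.2,0,0,0,1],[-0.05,0,0.4,0,0,0,1],[-0.05,0,0.5,0,0,0,1],[-0.05,0,0.5,0,0,0,1],[-0.05,0,0.5,0,0,0,1]]'
```

```text
t: 12.5
position: [0.557, -0.1439, 0.082]
orientation: [[-0.974, -0.225, 0.001], [-0.225, 0.974, -0.0], [-0.0, -0.0, -1.0]]
force: [-0.9, 0.1, 2.5]
opening: 0.0213
```

```bash
python3 -m inch '[[0,0,0,0,0,0,2.6],[0,0,0,0,0,0,3.2],[0,0,0,0,0,0,4],[0,0,0,0,0,0,5],[0,0,0,0,0,0,5],[0,0,0,0,0,0,5],[0,0,-1,0,0,0,5],[0,0,-3,0,0,0,5],[0,0,-6,0,0,0,5],[0,0,-10,0,0,0,5],[0,0,-14,0,0,0,5],[0,0,-18,0,0,0,5],[0,0,-18,0,0,0,5],[0,0,-18,0,0,0,5]]'
python3 - <<'E'
from h import *
from workcell import cams,sensors
w=cams.get_image('wrist'); cv2.imwrite('pics/n_w.png',w['frame'][:,:,::-1])
cs=cams.get_image('scene'); cv2.imwrite('pics/n_s.png',cv2.resize(cs['frame'][60:180,260:420,::-1],None,fx=4.5,fy=4.5,interpolation=cv2.INTER_CUBIC))
cv2.imwrite('pics/n_full.png',cs['frame'][:,:,::-1])
L=T(CH,[(-.106,0,.068),(-.106,0,.013),(-.106,0,.124)])
print((proj(L,cs)-[260,60])*4.5)
print(proj(L,w))
E
```

```text
t: 13.9
position: [0.557, -0.1438, 0.2633]
orientation: [[-0.974, -0.225, 0.003], [-0.225, 0.974, 0.0], [-0.003, -0.0, -1.0]]
force: [0.6, 0.4, -1.3]
opening: 0.0502
[[377.41342634 393.55355659]
 [366.46715702 469.75157809]
 [389.35477351 309.71261856]]
[[280.48808247 181.05431058]
 [280.74126938 171.07876777]
 [280.14101203 194.7449675 ]]
```

View pics/n_w.png

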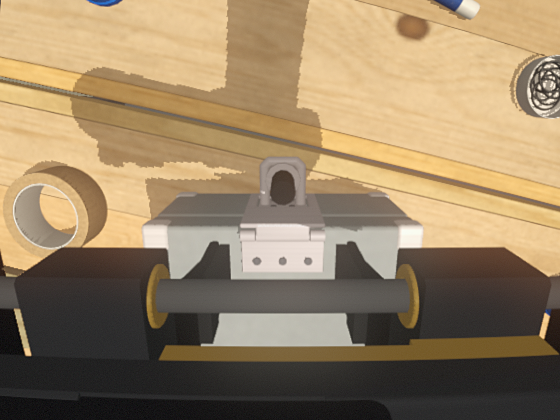

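View pics/n_s.png

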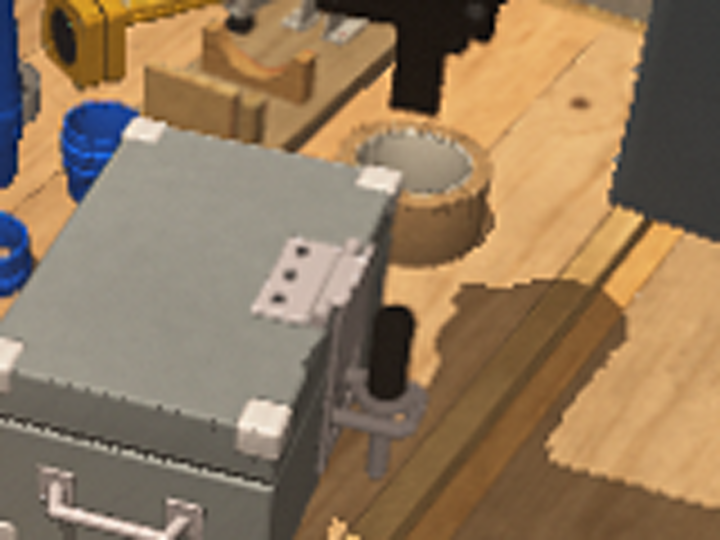

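View pics/n_full.png

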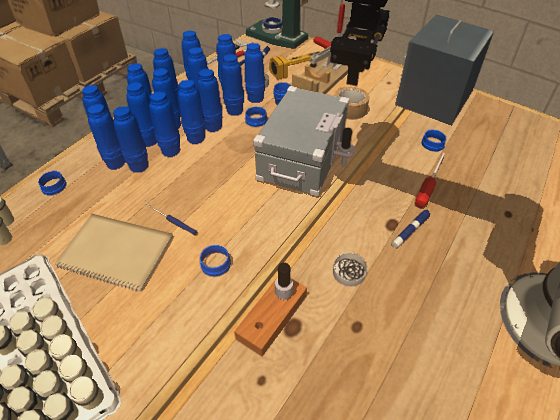

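The pin stands upright in the loop. Its foot (375,475) and knob top (397,312) are offset by the same small amount from the predicted (366,470) and (389,310). The collar is on the staple, the hasp is shut, the stepped pin stands at (284,282), and the gripper is clear.

```bash
python3 - <<'E'
from workcell import robot
print(robot.finish_job())
E
```

```text
the job is handed in; nothing more can be done
None
```

The chest is secured and the job was handed in at about 14 s. `finish_job` gives no verdict, so the outcome below is from my own checks. I pushed the hasp forward from behind until it fell shut over the staple. I then lifted the slim pin out of the stand, lowered it through the loop until its collar was about at the loop, let go and raised the gripper about 18 cm clear.

**Last checks, from the scene and wrist pictures:**
- **Hasp:** it hangs flat on the chest's front with the staple standing out through its window. I judged this by eye and did not measure the angle.
- **Slim pin:** it stands upright with its collar on the loop. Its foot and knob top sit about 2 px from where I predicted them, both offset the same way, which is a shift of roughly 2–3 mm and no visible tilt.
- **Stepped pin:** it still stands in its hole, at the same pixel position as at the start.
- **Gripper:** it touches nothing. The wrist force read about 1.5 N, similar to the readings earlier with nothing in contact.

**Disagreements:**
- **Camera offsets:** the cameras differed by about 2–4 mm sideways on the pin's position. The wrist camera had a steady offset of about 2 mm, which I allowed for when lining the pin up.
- **Collar contact:** the force rose to only 2.5 N before I let go, so contact of the collar with the loop was not clear at that moment. The pictures afterwards show it seated.

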